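# Locate a cast bracket in a drilling fixture

## Robot

A 6-joint arm with a two-finger parallel gripper is mounted at the origin on a cart in front of the work surface, level with it; the furniture and walls round the work are solid. World frame = base frame: x ahead of the robot, y to its left, z up, the work surface at z = 0. Lengths are in m, angles in degrees, forces in N, time in s.
With the tool pointing down it reaches from about 0.25 to 0.725 m from the base axis. Payload 9.7 kg.
Tool frame: the origin (TCP) lies at the very end of the fingers, on their centre line; the grasp point (between the pads) lies grasp_offset behind it (grasp_offset is the distance from the TCP to the grasp point, in m); z points along the fingers, y is the line along which they close (so a half turn about z gives the same grasp; the last joint's range is limited). The gripper opens to 85 mm and grips with 20 to 120 N. Pads are 22 mm wide; open, the fingers measure 114 mm over their backs; the gripper's body (76 mm by 85 mm) begins 54 mm behind the grasp point. The pads swing forward as they close: fully open they stand 13 mm farther back than shut.
Start: joints at [-73.797, 4.979, 10.078, 95.1, 0, 90], TCP at [0.153, -0.528, 0.231] pointing down, gripper open.
Joint ranges: [-179.16, 179.16], [-48.56, 103.87], [-65.8, 70.77], [-126.05, 130.52], [-82.76, 87.17], [-180, 180]. Speed limits (degrees/s): [127.2, 127.2, 147.25, 180, 180, 180].

## Interface

Orientations are given as [roll, pitch, yaw] about the fixed x, y, z axes, in that order (R = Rz(yaw) Ry(pitch) Rx(roll)).
In Python, from workcell import get_obs, camera, calibration, job_done, recognise, cut_out, mark_of, grasp_offset gives the robot as it stands.
- The arm moves only by the tool servo_tool, never from a script. Its argument "moves" is a list of rows, each a list of 3 entries, a list of its own where there are three numbers: the turn, a rotation vector about the tool's x, y, z in degrees, then the shift along the tool's x, y, z in m, then the opening in per cent of the stroke, from 0 (shut) to 100 (fully open). In form: [[[ax, ay, az], [x, y, z], claw], ...]. A call has 1 to 12 rows; each row shifts and turns the commanded pose from where the row before left it, along the tool's axes as they then stand; what a row does not reach is not made up. A row lasts 1/10 s, in which the tool goes at most 50 mm and 8.59 degrees, less where a joint would pass 70% of its speed; a pose out of reach is approached as far as the arm can. A call is refused whole if a number of a shift passes 0.05 or a number of a turn 8.59, either way. A call with a gripper value outside its range is refused whole. The fingers move at their own pace and stop on an object; "force" is the grip in N (left out, the last holds). Time passes only in rows, so rows that do not move let the fingers close. It gives the time, the measured TCP pose, the force, the opening and the grip force at its end, in the units of the state.
- get_obs(): the state, without advancing time (a new reading comes with each control period).
- camera(name): name is "scene" or "top" or "wrist"; returns (picture, depth): 420x560x3 uint8, red, green, blue; 420x560 float32, m along the optical axis (not along the pixel's ray), 0 where there is no reading.
- calibration(name): a dict with "camera_matrix" (3x3 intrinsics, pixels), "dist" ([k1, k2, p1, p2, k3] as OpenCV has them; the pictures are not rectified), "R" (3x3) and "t" (3): a world point X has camera coordinates R X + t. Camera axes: x right, y down, z forward; pixel columns grow to the right and rows downward; lengths in m; the calibration is good to about 2 mm. A picture is of the moment at which its call begins: read the wrist's pose just before it. calibration takes no time and is no camera call; for the wrist camera it gives the pose at the moment of the call.
- job_done(): hands the job in; it is judged then, once.
Trained networks look in the newest picture that a camera, given by its name, has taken for a name from the list of things; names that differ only in an ending like _2 or _b are one class to them, and where a whole thing is asked for, a point or a joint stands for the part that bears it (a point fixed in the world has none). Each returns a list of dicts, best first, with "score" (0 to 1); they miss things now and then, are a little off and sometimes report something else, mostly with a low value. They report only what shows in the picture. A call takes as long as a camera call. They do not tell look-alikes from the thing itself.
- recognise(name, camera): "xyz" ([x, y, z] in m, in the coordinates of the camera as it stood for that picture, good to about 4 mm: the middle of the surface that is visible of it).
- cut_out(name, camera): "mask" (420x560 bool, what is visible of it).
- mark_of(name, camera): "xyz" ([x, y, z] in m, in the coordinates of the camera as it stood for that picture, good to about 4 mm: a listed point, or the origin of a listed thing).
The state is a dict: "time": time; "q": joint angles; "qd": joint speeds; "joint_efforts": joint torques, N m; "ee_pos": TCP position; "tcp_rot": TCP orientation; "wrist_force": force on the tool from outside, world axes, zero at the start; "torque": the same for the moment, N m; "opening": finger opening in m; "grasp_force": force on a finger pad.
Only numpy, scipy, OpenCV 4.12 (cv2) and the standard library are available. Lean on these libraries where they do the work, as an engineer would, in place of code of your own. Each camera call takes 0.05 s, during which the arm holds its last target. There are 200 camera calls.

## Task

Load the cast bracket into the drilling fixture: lay it flat on the dark steel base with its red end towards the end stop, clear of the stop screw. First push its long edge firmly against both dowels, then slide it along the dowels until its red end bears firmly on the end stop's screw, and leave it seated on all three points. Feel your way: no dowel and not the screw may ever take more than 20 N from the bracket, and leave the tape measure, sanding block and carton where they are.

Things in the scene. Friction and masses are not known exactly. Their poses are not given: they have to be found in the camera images.
- bracket: Loose cast aluminium bracket, 0.28 to 0.46 kg, flat on the bench. Foot 70 (x) x 120 (y) x 10 mm (z); an upright web, 12 mm thick in x and 60 mm long in y, stands centred on it from z = 10 to 44 mm (grip it across x). A red painted stripe marks the +y end of the foot. Origin: centre of the foot's underside; z up.
- bracket_red_end (a point): Middle of the bracket's red end face (its +y end), 60 mm from the bracket's origin and 5 mm above its underside.
- fixture: Fixed, rigid drilling fixture, smooth oiled metal (friction about 0.3): dark steel base 20 mm thick, top from x = -27 to +53, y = -34 to +105 mm. Origin on the bench, z up; dowels along its +x side, end stop at its +y end. A seated bracket lies parallel to it at x = 0, z = 20 mm, and overhangs the base by 8 mm at -x and 6 to 28 mm at -y (room for a pushing fingertip).
- dowel_right: Bright steel dowel, 12 mm diameter, 14 mm high above the base, at x = 41, y = -26 mm of the fixture. Origin: centre of its foot, on the top of the base.
- dowel_left: Bright steel dowel like the other, at x = 41, y = +44 mm of the fixture.
- end_stop: Aluminium stop block 34 (x) x 18 (y) x 27 mm, fixed on the base, parallel to it, at fixture x = 0, y = 80 to 84 mm. Origin: on the base top, below the block's -y face. A rigid steel stop screw (stop_screw, 10 mm diameter, axis 5 mm above the base) sticks out of that face towards the bracket by 4 to 22 mm: set anew each time and not measured, so feel for its flat end.
- tape_measure: Orange and black tape measure, 68 x 76 x 31 mm, loose on the bench; origin: centre of its underside. To be left alone.
- sanding_block: Wooden sanding block with a dark sole, 67 x 112 x 36 mm, loose behind the fixture; origin: centre of its underside. To be left alone.
- carton: Small brown cardboard carton, 61 x 85 x 46 mm, loose behind the fixture; origin: centre of its underside. To be left alone.
Not all that is in view belongs to the job. Of the things shaped like the bracket, the aluminium one is meant.

How it is judged (in metres and radians):
On the way, in this order (a step that is already met when the one before it is completed fails the run):
1. the bracket lies flat on the fixture base, red end towards the stop and at least 3 mm clear of it (z of bracket in the frame of fixture between 0.017 and 0.022 m and angle between bracket's own z axis and vertical below 0.03 rad and y of bracket_red_end in the frame of fixture above 0.03 m and x of bracket in the frame of fixture between -0.03 and 0.003 m and y of stop_screw_c0 in the frame of bracket above 0.0855 m and contact force between bracket and fixture above 0.5 N), for 0.1 s.
2. its long edge is pressed against both dowels at once, at least 1 N on each, while it is still clear of the stop screw (z of bracket in the frame of fixture between 0.017 and 0.022 m and angle between bracket's own z axis and vertical below 0.03 rad and y of bracket_red_end in the frame of fixture above 0.03 m and x of bracket in the frame of fixture between -0.03 and 0.003 m and x of bracket in the frame of fixture above -0.002 m and angle between the y axis of bracket and the y axis of fixture, either way round below 0.025 rad and contact force between bracket and dowel_right above 1 N and contact force between bracket and dowel_left above 1 N and y of stop_screw_c0 in the frame of bracket above 0.0845 m), for 0.1 s.
3. its red end is pressed against the stop screw with at least 3 N, its long edge still within 4 mm of the dowels (z of bracket in the frame of fixture between 0.017 and 0.022 m and angle between bracket's own z axis and vertical below 0.03 rad and y of bracket_red_end in the frame of fixture above 0.03 m and x of bracket in the frame of fixture between -0.03 and 0.003 m and x of bracket in the frame of fixture above -0.004 m and contact force between bracket and stop_screw_c0 above 3 N), for 0.1 s.
At the end, for the whole second after the job is handed in: The bracket rests flat on the base, red end towards the stop, its long edge within 2 mm of the dowel line and parallel to it within 0.025 rad, its red end within 2 mm of the stop screw (its 45 mm long shaft's centre less than 84.5 mm from the bracket's origin); it is at rest and released (z of bracket in the frame of fixture between 0.017 and 0.022 m and angle between bracket's own z axis and vertical below 0.03 rad and y of bracket_red_end in the frame of fixture above 0.03 m and x of bracket in the frame of fixture between -0.03 and 0.003 m and x of bracket in the frame of fixture above -0.002 m and angle between the y axis of bracket and the y axis of fixture, either way round below 0.025 rad and y of stop_screw_c0 in the frame of bracket below 0.0845 m and linear speed of bracket below 0.01 m/s and contact force between bracket and the fingers below 0.05 N); the robot touches nothing.
It fails at once if the bracket presses a dowel with more than 20 N (contact force between bracket and dowel_right above 20 N or contact force between bracket and dowel_left above 20 N).
It fails at once if the bracket presses the stop screw with more than 20 N (contact force between bracket and stop_screw_c0 above 20 N).
It fails at once if the tape measure, sanding block or carton are moved by more than 20 mm (distance of any of tape_measure, sanding_block, carton from where it was at the start of the episode above 0.02 m).
It also fails if it takes over 72 s, if anything falls off the work surface, if the arm or the gripper's body presses on something with over 40 N, if the wrist force passes 120 N, or if a joint passes its speed limit or range.

## Working session

There is one attempt and no reset: what is moved stays moved. The work goes in short steps, Python scripts to look and compute and a tool call to move; the robot and the scene stay as the last step left them, time stands still between calls to the robot, and variables do not carry over. Pictures are saved under pics/ and viewed, at most 10 in all, crops included, and the job is handed in when it is done.

Besides the shell and the picture viewer there is one more tool, called as name([rows], argument=value, ...), one row to a line, values as JSON. servo_tool: Moves the arm, as the interface text tells. Its arguments: {"type":"object","properties":{"moves":{"type":"array"},"force":{"type":"number"}},"required":["moves"]}

```bash
ls; mkdir -p pics; cat > h.py <<'E'
import numpy as np, cv2
from workcell import *
def world(p,cal): return cal["R"].T@(np.array(p)-cal["t"])
def deproj(cam,depth,u,v,cal):
    z=depth[int(v),int(u)]
    x=cv2.undistortPoints(np.array([[[u,v]]],float),np.array(cal["camera_matrix"]),np.array(cal["dist"]))[0,0]
    return world([x[0]*z,x[1]*z,z],cal)
def cloud(depth,mask,cal):
    v,u=np.nonzero(mask&(depth>0)); z=depth[v,u]
    x=cv2.undistortPoints(np.stack([u,v],1).astype(float)[:,None],np.array(cal["camera_matrix"]),np.array(cal["dist"]))[:,0]
    P=np.c_[x*z[:,None],z]; return (P-np.array(cal["t"]))@np.array(cal["R"])
E
python3 - <<'E'
from h import *
np.set_printoptions(precision=3,suppress=True)
print(grasp_offset, get_obs())
for c in ["top","scene"]:
    im,d=camera(c); cal={k:np.array(v) for k,v in calibration(c).items()}
    cv2.imwrite(f"pics/{c}.png",im[:,:,::-1]); np.savez(f"{c}.npz",im=im,d=d)
    for n in ["bracket","bracket_red_end","fixture","dowel_right","dowel_left","end_stop","tape_measure","sanding_block","carton"]:
        for r in mark_of(n,c)[:3]:
            w=world(r["xyz"],cal); 
            uv=cv2.projectPoints(np.array([r["xyz"]]),np.zeros(3),np.zeros(3),cal["camera_matrix"],cal["dist"])[0].ravel()
            print(c,n,round(r["score"],2),w,uv.round())
E
```

```text
pics
0.0187 {'time': 0.0, 'q': array([-73.796,   5.009,  10.035,  95.098,  -0.001,  90.   ]), 'qd': array([ 0.004,  0.087,  0.055, -0.068,  0.085, -0.07 ]), 'joint_efforts': array([  0.   , -52.039,  46.48 ,   0.016,   0.   ,   0.   ]), 'ee_pos': array([ 0.153, -0.528,  0.231]), 'tcp_rot': array([-179.928,    0.001,   16.204]), 'wrist_force': array([1.122, 0.216, 1.057]), 'torque': array([ 0.03 ,  0.004, -0.018]), 'grasp_force': 0.0, 'opening': 0.08516456839157278}
top bracket 0.87 [ 0.428 -0.049 -0.005] [304. 271.]
top bracket 0.75 [0.754 0.129 0.002] [234. 150.]
top bracket 0.56 [ 0.482 -0.256 -0.002] [383. 248.]
top bracket_red_end 0.91 [ 0.406 -0.103  0.007] [326. 279.]
top bracket_red_end 0.68 [ 0.501 -0.2    0.008] [362. 241.]
top fixture 0.77 [0.589 0.034 0.001] [271. 210.]
top fixture 0.74 [ 0.499 -0.201  0.007] [363. 242.]
top dowel_right 0.51 [ 0.623 -0.003  0.026] [285. 195.]
top dowel_right 0.19 [ 0.551  0.23  -0.001] [197. 226.]
top dowel_left 0.36 [0.64  0.068 0.023] [257. 190.]
top end_stop 0.49 [0.619 0.107 0.02 ] [242. 199.]
top tape_measure 0.85 [ 0.548  0.23  -0.003] [197. 228.]
top sanding_block 0.6 [ 0.759 -0.058 -0.   ] [304. 146.]
top carton 0.66 [ 0.753  0.128 -0.   ] [234. 151.]
scene bracket 0.89 [ 0.48  -0.253  0.004] [379. 199.]
scene bracket_red_end 0.86 [ 0.506 -0.197  0.005] [359. 204.]
scene bracket_red_end 0.58 [ 0.407 -0.106  0.01 ] [368. 241.]
scene fixture 0.55 [0.595 0.033 0.002] [273. 231.]
scene dowel_right 0.57 [ 0.621 -0.007  0.022] [277. 212.]
scene dowel_left 0.54 [0.646 0.06  0.023] [251. 219.]
scene end_stop 0.48 [0.616 0.108 0.023] [245. 236.]
scene tape_measure 0.56 [0.556 0.231 0.003] [221. 285.]
scene sanding_block 0.88 [ 0.762 -0.06   0.002] [257. 182.]
scene carton 0.74 [0.751 0.127 0.002] [206. 217.]
scene carton 0.42 [0.591 0.032 0.004] [275. 231.]
```

View pics/top.png

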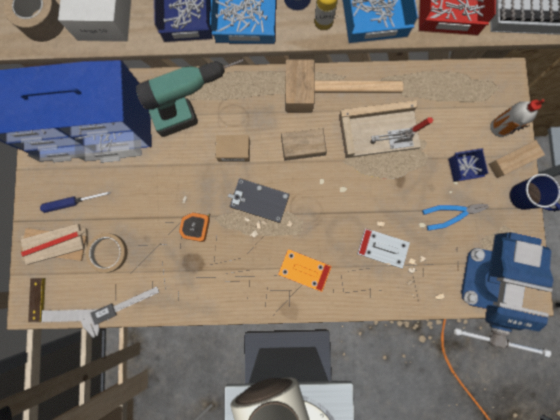

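View pics/scene.png

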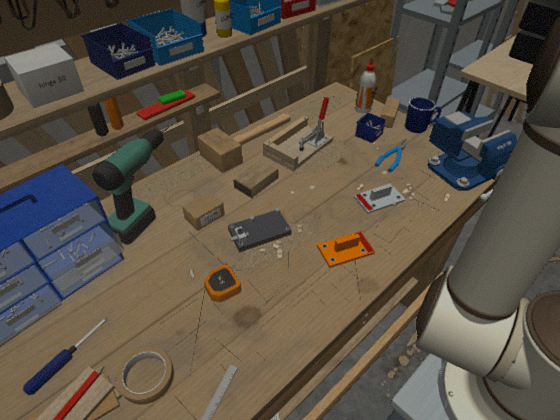

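Candidates for the bracket are the orange one at top (304,270) and the aluminium/white-grey one at top (385,248). I choose the second and check it in a crop.

```bash
cat >> h.py <<'E'
from scipy.spatial.transform import Rotation as Ro
def togo(xyz,yaw):
    """turn about tool z (deg), then total shift in tool axes after the turn"""
    o=get_obs(); R=Ro.from_euler("xyz",[180,0,yaw],degrees=True)
    R0=Ro.from_euler("xyz",o["tcp_rot"],degrees=True)
    rv=(R0.inv()*R).as_rotvec(degrees=True)
    s=R.inv().apply(np.array(xyz)-o["ee_pos"])
    print("turn",rv.round(2),"shift",s.round(4)); return rv,s
E
python3 - <<'E'
from h import *
a=np.load("scene.npz")["im"][170:260,310:440,::-1]; b=np.load("top.npz")["im"][215:305,270:420,::-1]
a=cv2.resize(a,(520,360),interpolation=3);b=cv2.resize(b,(520,312)[:2],interpolation=3)
cv2.imwrite("pics/crop1.png",cv2.resize(a,(520,290)) if 0 else np.vstack([cv2.resize(a,(433,300)),cv2.resize(b,(433,260))]))
togo([0.48,-0.254,0.22],68)
E
```

```text
turn [ -0.   -0.  -51.8] shift [0.3765 0.2    0.0113]
```

View pics/crop1.png

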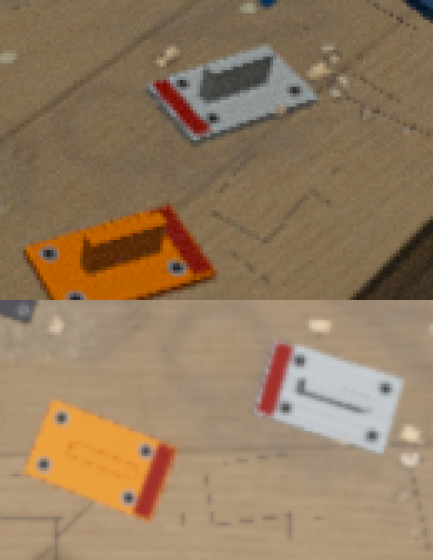

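servo_tool([
  [[0, 0, -8.5], [0, 0, 0], 100],
  [[0, 0, -8.5], [0, 0, 0], 100],
  [[0, 0, -8.5], [0, 0, 0], 100],
  [[0, 0, -8.5], [0, 0, 0], 100],
  [[0, 0, -8.5], [0, 0, 0], 100],
  [[0, 0, -8.5], [0, 0, 0], 100],
  [[0, 0, -0.8], [0.042, -0.017, 0], 100],
  [[0, 0, 0], [0.042, -0.017, 0], 100],
  [[0, 0, 0], [0.042, -0.017, 0], 100],
  [[0, 0, 0], [0.042, -0.017, 0], 100],
  [[0, 0, 0], [0.042, -0.017, 0], 100],
  [[0, 0, 0], [0.042, -0.017, 0], 100],
])

```text
time: 2.2
ee_pos: [0.1535, -0.2546, 0.2312]
tcp_rot: [180.0, 0.0, 68.0]
wrist_force: [-0.7, 0.2, 0.5]
opening: 0.0855
grasp_force: 0.0
```

servo_tool([
  [[0, 0, 0], [0.0175, 0.043, 0], 100],
  [[0, 0, 0], [0.0175, 0.043, 0], 100],
  [[0, 0, 0], [0.0175, 0.043, 0], 100],
  [[0, 0, 0], [0.0175, 0.043, 0], 100],
  [[0, 0, 0], [0.0175, 0.043, 0], 60],
  [[0, 0, 0], [0.0175, 0.043, 0], 60],
  [[0, 0, 0], [0.0, 0.0, 0], 60],
  [[0, 0, 0], [0, 0, 0], 60],
])

```text
time: 3.0
ee_pos: [0.4328, -0.2552, 0.2304]
tcp_rot: [-179.9, -0.0, 68.1]
wrist_force: [-0.7, -0.2, -0.4]
opening: 0.0513
grasp_force: 0.0
```

```bash
cat > w.py <<'E'
from h import *
import sys
np.set_printoptions(precision=4,suppress=True)
def look(name,things):
    o=get_obs(); cal={k:np.array(v) for k,v in calibration("wrist").items()}
    im,d=camera("wrist"); cv2.imwrite(f"pics/{name}.png",im[:,:,::-1]); np.savez(f"{name}.npz",im=im,d=d,**cal)
    print(o["ee_pos"],o["tcp_rot"],o["wrist_force"],"cam at",-cal["R"].T@cal["t"])
    for n in things:
        for r in mark_of(n,"wrist")[:2]:
            uv=cv2.projectPoints(np.array([r["xyz"]]),np.zeros(3),np.zeros(3),cal["camera_matrix"],cal["dist"])[0].ravel()
            print(n,round(r["score"],2),world(r["xyz"],cal),uv.round())
    return im,d,cal
E
python3 - <<'E'
from w import *
im,d,cal=look("w1",["bracket","bracket_red_end","fixture"])
m=cut_out("bracket","wrist")
if m:
    P=cloud(d,m[0]["mask"],cal); print(m[0]["score"],len(P))
    for lo,hi in [(0.036,0.052),(0.004,0.016)]:
        Q=P[(P[:,2]>lo)&(P[:,2]<hi)]; r=cv2.minAreaRect((Q[:,:2]*1000).astype(np.float32)); print(len(Q),Q.mean(0),r)
E
```

```text
[ 0.4328 -0.2552  0.2304] [-179.8746   -0.0121   68.0846] [-0.6954 -0.1711 -0.4176] cam at [ 0.4586 -0.1939  0.373 ]
bracket 0.83 [ 0.4832 -0.2539  0.0003] [320. 153.]
bracket_red_end 0.61 [ 0.5016 -0.1995  0.0035] [319.  96.]
bracket_red_end 0.58 [ 0.4122 -0.1055  0.0036] [198.  39.]
0.76 3044
0 [nan nan nan] ((0.0, 0.0), (0.0, 0.0), 0.0)
2862 [ 0.4169 -0.0897  0.0102] ((416.5415344238281, -88.99830627441406), (35.73137664794922, 70.54119110107422), 66.77320861816406)<stdin>:7: RuntimeWarning: Mean of empty slice.
  ret = um.true_divide(
```

View pics/w1.png

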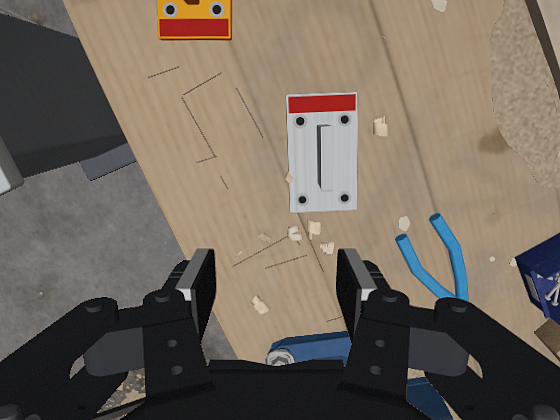

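The crop confirms grey aluminium with the red stripe. In the wrist picture the bracket is at (322,152) with its stripe at (322,103); the orange look-alike is at (195,20). I'll fit the foot from depth.

```bash
python3 - <<'E'
from w import *
f=np.load("w1.npz"); cal={k:f[k] for k in("camera_matrix","dist","R","t")}
m=np.zeros((420,560),bool); m[88:218,280:365]=1
P=cloud(f["d"],m,cal)
for lo,hi in [(0.036,0.052),(0.0055,0.015)]:
    Q=P[(P[:,2]>lo)&(P[:,2]<hi)]; r=cv2.minAreaRect((Q[:,:2]*1000).astype(np.float32)); print(len(Q),Q.mean(0),r)
hsv=cv2.cvtColor(f["im"],cv2.COLOR_RGB2HSV); g=m&((hsv[...,1]<60)|((hsv[...,0]<6)|(hsv[...,0]>174))&(hsv[...,1]>150))
g=cv2.morphologyEx(g.astype(np.uint8),cv2.MORPH_OPEN,np.ones((5,5)))>0
# project on plane z=0.01
v,u=np.nonzero(g); x=cv2.undistortPoints(np.stack([u,v],1).astype(float)[:,None],cal["camera_matrix"],cal["dist"])[:,0]
ray=np.c_[x,np.ones(len(x))]@cal["R"]; C=-cal["R"].T@cal["t"]; X=C+ray*((0.01-C[2])/ray[:,2])[:,None]
r=cv2.minAreaRect((X[:,:2]*1000).astype(np.float32)); print("rgb",r)
E
```

```text
897 [ 0.484  -0.2534  0.0437] ((483.9932861328125, -254.22116088867188), (60.25271224975586, 12.017065048217773), 70.39368438720703)
7083 [ 0.4844 -0.2508  0.0101] ((482.75836181640625, -253.39727783203125), (120.16095733642578, 74.087890625), 70.35609436035156)
rgb ((483.45196533203125, -254.05255126953125), (120.7173843383789, 71.63285064697266), 70.25849151611328)
```

servo_tool([
  [[0, 0, -2.3], [0, 0, 0], 45],
  [[0, 0, 0], [0.009, 0.024, 0], 45],
  [[0, 0, 0], [0.0092, 0.0236, 0], 45],
  [[0, 0, 0], [0, 0, 0.04], 45],
  [[0, 0, 0], [0, 0, 0.04], 45],
  [[0, 0, 0], [0, 0, 0.04], 45],
  [[0, 0, 0], [0, 0, 0.03], 45],
  [[0, 0, 0], [0, 0, 0.03], 45],
  [[0, 0, 0], [0, 0, 0], 45],
  [[0, 0, 0], [0, 0, 0], 45],
])

```text
time: 4.25
ee_pos: [0.4831, -0.2547, 0.0524]
tcp_rot: [180.0, 0.0, 70.3]
wrist_force: [-0.0, -0.3, 1.8]
opening: 0.0386
grasp_force: 0.0
```

```bash
python3 -c "
from h import *
togo([0.4838,-0.254,0.014],70.4)"
```

```text
turn [ 0.03  0.   -0.14] shift [0.0009 0.0005 0.0384]
```

servo_tool([
  [[0, 0, 0], [0.0009, 0.0005, 0.019], 45],
  [[0, 0, 0], [0, 0, 0.019], 45],
  [[0, 0, 0], [0, 0, 0], 20],
  [[0, 0, 0], [0, 0, 0], 0],
  [[0, 0, 0], [0, 0, 0], 0],
  [[0, 0, 0], [0, 0, 0], 0],
  [[0, 0, 0], [0, 0, 0], 0],
  [[0, 0, 0], [0, 0, 0], 0],
], force=40)

```text
time: 5.05
ee_pos: [0.4851, -0.2543, 0.0153]
tcp_rot: [179.8, 0.0, 70.3]
wrist_force: [-1.7, 0.2, 7.5]
opening: 0.0111
grasp_force: 44.4
```

servo_tool([
  [[0, 0, 0], [0, 0, -0.02], 0],
  [[0, 0, 0], [0, 0, -0.04], 0],
  [[0, 0, 0], [0, 0, -0.04], 0],
  [[0, 0, 0], [0, 0, -0.04], 0],
  [[0, 0, 0], [0, 0, -0.04], 0],
  [[0, 0, 0], [0, 0, 0], 0],
])

```text
time: 5.65
ee_pos: [0.4859, -0.2547, 0.1999]
tcp_rot: [179.5, 0.1, 70.3]
wrist_force: [-0.6, -0.2, -3.0]
opening: 0.0116
grasp_force: 43.0
```

```bash
python3 -c "
from h import *
togo([0.50,0.0,0.2],73)"
```

```text
turn [ 0.51  0.08 -2.69] shift [ 2.477e-01 -6.100e-02 -1.000e-04]
```

servo_tool([
  [[0, 0, -2.7], [0, 0, 0], 0],
  [[0, 0, 0], [0.037, 0.003, -0.02], 0],
  [[0, 0, 0], [0.037, 0.003, -0.02], 0],
  [[0, 0, 0], [0.037, 0.003, -0.02], 0],
  [[0, 0, 0], [0.037, 0.004, -0.02], 0],
  [[0, 0, 0], [0.037, 0.004, -0.02], 0],
  [[0, 0, 0], [0, 0, 0], 0],
  [[0, 0, 0], [0, 0, 0], 0],
])

```text
time: 6.45
ee_pos: [0.5548, -0.0812, 0.2929]
tcp_rot: [-180.0, 0.0, 73.1]
wrist_force: [0.4, -0.2, -3.4]
opening: 0.0113
grasp_force: 43.0
```

```bash
python3 - <<'E'
from w import *
im,d,cal=look("w2",["fixture","dowel_right","dowel_left","end_stop","bracket_red_end"])
m=cut_out("fixture","wrist")
if m:
    P=cloud(d,m[0]["mask"],cal); print(m[0]["score"],len(P))
    Q=P[(P[:,2]>0.012)&(P[:,2]<0.026)]; print(len(Q),Q.mean(0),cv2.minAreaRect((Q[:,:2]*1000).astype(np.float32)))
E
```

```text
[ 0.5548 -0.0812  0.2929] [-179.9857    0.0161   73.109 ] [ 0.3655 -0.1944 -3.3698] cam at [ 0.5748 -0.0177  0.4355]
fixture 0.74 [0.5927 0.0305 0.0017] [279.  61.]
dowel_right 0.68 [ 0.6237 -0.0059  0.0189] [315.  83.]
dowel_left 0.61 [0.6441 0.0624 0.0225] [316.  14.]
bracket_red_end 0.83 [ 0.5734 -0.0239  0.2813] [277. 122.]
bracket_red_end 0.68 [ 0.411  -0.1093  0.0037] [173. 218.]
```

View pics/w2.png

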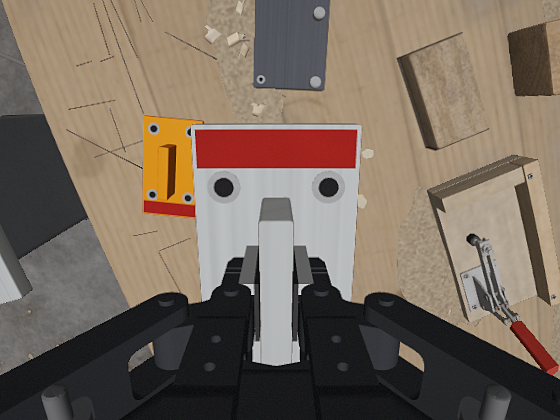

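Wrist view: the fixture base's near end is at (290,88), with the dowels at (316,82) and (319,13). The held bracket sits straight in the grip. I'll fit the base and dowels from depth.

```bash
python3 - <<'E'
from w import *
f=np.load("w2.npz"); cal={k:f[k] for k in("camera_matrix","dist","R","t")}
m=np.zeros((420,560),bool); m[0:105,235:350]=1
P=cloud(f["d"],m,cal)
Q=P[(P[:,2]>0.014)&(P[:,2]<0.0255)]; r=cv2.minAreaRect((Q[:,:2]*1000).astype(np.float32)); print(len(Q),np.median(Q[:,2]),r)
a=np.deg2rad(73.4); R=np.array([[np.sin(a),-np.cos(a)],[np.cos(a),np.sin(a)]]) # rows: fixture x,y axes
T=P[(P[:,2]>0.030)&(P[:,2]<0.040)]
L=T[:,:2]@R.T; print(len(T),np.median(T[:,2]))
for s in (L[:,1]<L[:,1].min()+0.02, L[:,1]>L[:,1].min()+0.04):
    q=T[s]; print(s.sum(),(q[:,:2].min(0)+q[:,:2].max(0))/2, q.mean(0))
# edges in fixture-parallel coordinates
B=Q[:,:2]@R.T; y=B[:,1]
for y0 in np.arange(y.min()+.005,y.max(),.02):
    s=abs(y-y0)<.003; print(round(y0,3),B[s,0].min().round(4),B[s,0].max().round(4))
print("y min per x",[ (round(x0,3),B[abs(B[:,0]-x0)<.003,1].min().round(4)) for x0 in np.linspace(B[:,0].min()+.005,B[:,0].max()-.005,5)])
E
```

```text
6299 0.020046686636376296 ((605.66357421875, 33.02883529663086), (112.52356719970703, 81.67684936523438), 70.91975402832031)
219 0.03366897505920659
106 [ 0.6227 -0.0047] [ 0.6226 -0.0047  0.0336]
113 [0.6458 0.0618] [0.6455 0.0615 0.0336]Traceback (most recent call last):
  File "<stdin>", line 14, in <module>
    return umr_minimum(a, axis, None, out, keepdims, initial, where)
ValueError: zero-size array to reduction operation minimum which has no identity
```

servo_tool([
  [[0, 0, 2.2], [0, 0, 0], 0],
  [[0, 0, 0], [0.035, -0.004, 0.02], 0],
  [[0, 0, 0], [0.035, -0.004, 0.03], 0],
  [[0, 0, 0], [0.035, -0.004, 0.04], 0],
  [[0, 0, 0], [0, 0, 0.045], 0],
  [[0, 0, 0], [0, 0, 0.045], 0],
  [[0, 0, 0], [0, 0, 0.04], 0],
  [[0, 0, 0], [0, 0, 0], 0],
  [[0, 0, 0], [0, 0, 0], 0],
])

```text
time: 7.7
ee_pos: [0.5771, 0.0188, 0.0765]
tcp_rot: [-180.0, 0.0, 70.8]
wrist_force: [0.7, -0.0, -2.0]
opening: 0.0114
grasp_force: 42.8
```

```bash
python3 -c "
from h import *
print(get_obs()['ee_pos'],get_obs()['wrist_force'])
togo([0.5778,0.0215,0.0355],70.9)"
```

```text
[0.5770615  0.01876106 0.07653098] [ 0.70639257 -0.04691731 -1.97054209]
turn [-0.03  0.01 -0.13] shift [ 0.0028 -0.0002  0.041 ]
```

servo_tool([
  [[0, 0, 0], [0.002, 0, 0.02], 0],
  [[0, 0, 0], [0, 0, 0.016], 0],
  [[0, 0, 0], [0, 0, 0.002], 0],
  [[0, 0, 0], [0, 0, 0.001], 0],
  [[0, 0, 0], [0, 0, 0.001], 0],
  [[0, 0, 0], [0, 0, 0], 0],
  [[0, 0, 0], [0, 0, 0], 0],
])

```text
time: 8.4
ee_pos: [0.5783, 0.021, 0.0366]
tcp_rot: [179.9, -0.0, 70.8]
wrist_force: [0.8, 0.6, -2.3]
opening: 0.0113
grasp_force: 42.8
```

servo_tool([
  [[0, 0, 0], [0, 0, 0.0005], 0],
  [[0, 0, 0], [0, 0, 0.0005], 0],
  [[0, 0, 0], [0, 0, 0.0005], 0],
  [[0, 0, 0], [0, 0, 0], 0],
  [[0, 0, 0], [0, 0, 0], 0],
])

```text
time: 8.9
ee_pos: [0.5783, 0.021, 0.0353]
tcp_rot: [179.9, -0.0, 70.8]
wrist_force: [-1.7, 0.3, 5.2]
opening: 0.0114
grasp_force: 44.1
```

servo_tool([
  [[0, 0, 0], [0, 0, 0], 30],
  [[0, 0, 0], [0, 0, 0], 30],
  [[0, 0, 0], [0, 0, 0], 30],
  [[0, 0, 0], [0, 0, -0.02], 30],
  [[0, 0, 0], [0, 0, -0.04], 30],
  [[0, 0, 0], [0.009, -0.031, 0], 0],
  [[0, 0, 0], [0.0095, -0.0315, 0], 0],
  [[0, 0, 0], [0, 0, 0], 0],
  [[0, 0, 0], [0, 0, 0], 0],
])

```text
time: 9.8
ee_pos: [0.5249, 0.0593, 0.0945]
tcp_rot: [180.0, -0.0, 70.9]
wrist_force: [0.6, 0.9, 0.3]
opening: 0.0001
grasp_force: 0.0
```

```bash
cat >> w.py <<'E'
A=np.deg2rad(70.9); FX=np.array([np.sin(A),-np.cos(A)]); FY=np.array([np.cos(A),np.sin(A)]); F0=np.array([0.5925,0.0333])
def loc(p): d=np.array(p)[:2]-F0; return np.array([d@FX,d@FY])
def findbr(name):
    im,d,cal=look(name,[])
    for c in cut_out("bracket","wrist")[:2]:
        P=cloud(d,c["mask"],cal); L=np.array([loc(p) for p in P])
        for lo,hi in [(0.055,0.07),(0.025,0.035)]:
            s=(P[:,2]>lo)&(P[:,2]<hi)
            if s.sum()>50:
                r=cv2.minAreaRect((L[s]*1000).astype(np.float32)); print(round(c["score"],2),s.sum(),np.median(P[s,2]),r)
E
python3 - <<'E'
from w import *
print(get_obs()["opening"],loc(get_obs()["ee_pos"]))
findbr("w3")
E
```

```text
8.952101011226892e-05 [-0.0723  0.0025]
[0.5249 0.0593 0.0945] [179.9536  -0.0129  70.8599] [0.5917 0.8727 0.299 ] cam at [0.5473 0.122  0.2372]
0.63 2251 0.0636829639272186 ((-9.105768203735352, -11.051149368286133), (12.708263397216797, 50.33149719238281), 0.013665536418557167)
0.63 13367 0.030042152486664715 ((-8.950334548950195, -9.761775970458984), (107.24617767333984, 70.19159698486328), 89.88127899169922)
```

View pics/w3.png

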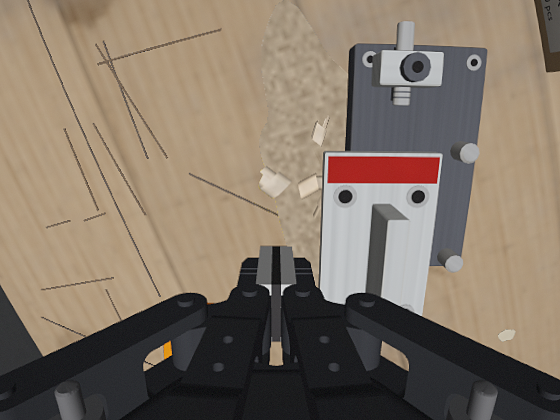

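The picture shows the bracket flat on the base: red stripe at (383,170), the screw tip at (402,103) well clear of it, and dowels at (468,153) and (453,263). Next I push from the -x side.

servo_tool([
  [[0, 0, 0], [0, 0, 0.04], 0],
  [[0, 0, 0], [0, 0, 0.03], 0],
  [[0, 0, 0], [0, 0, 0.01], 0],
  [[0, 0, 0], [0, 0.004, 0], 0],
  [[0, 0, 0], [0, 0.004, 0], 0],
  [[0, 0, 0], [0, 0.003, 0], 0],
  [[0, 0, 0], [0, 0, 0], 0],
  [[0, 0, 0], [0, 0, 0], 0],
])

```text
time: 10.7
ee_pos: [0.5359, 0.0554, 0.0151]
tcp_rot: [179.9, -0.0, 70.8]
wrist_force: [-0.9, -0.5, -0.9]
opening: 0.0003
grasp_force: 0.0
```

servo_tool([
  [[0, 0, 0], [0, 0.002, 0], 0],
  [[0, 0, 0], [0, 0.002, 0], 0],
  [[0, 0, 0], [0, 0.002, 0], 0],
  [[0, 0, 0], [0, 0.002, 0], 0],
  [[0, 0, 0], [0, 0, 0], 0],
  [[0, 0, 0], [0, 0, 0], 0],
])

```text
time: 11.3
ee_pos: [0.5429, 0.0527, 0.0142]
tcp_rot: [-180.0, 0.0, 70.8]
wrist_force: [-1.0, -0.7, 0.1]
opening: -0.0
grasp_force: 0.0
```

servo_tool([
  [[0, 0, 0], [0, 0.001, 0], 0],
  [[0, 0, 0], [0, 0.001, 0], 0],
  [[0, 0, 0], [0, 0.0005, 0], 0],
  [[0, 0, 0], [0, 0, 0], 0],
  [[0, 0, 0], [0, 0, 0], 0],
])

```text
time: 11.8
ee_pos: [0.5453, 0.0519, 0.0142]
tcp_rot: [180.0, 0.0, 70.8]
wrist_force: [0.3, 0.7, -0.6]
opening: -0.0001
grasp_force: 0.1
```

```bash
python3 - <<'E'
from w import *
print(get_obs()["wrist_force"],loc(get_obs()["ee_pos"]))
findbr("w4")
E
```

```text
[ 0.3088  0.734  -0.5664] [-0.0507  0.0022]
[0.5453 0.0519 0.0142] [179.999    0.0022  70.8   ] [ 0.3088  0.734  -0.5664] cam at [0.5678 0.1146 0.1569]
0.85 1476 0.06279081220510094 ((-12.338274002075195, 9.103076934814453), (28.468204498291016, 42.67274475097656), 44.20604705810547)
0.85 20006 0.030105883325228455 ((-1.0672035217285156, 9.713956832885742), (66.4139633178711, 70.48930358886719), 88.60804748535156)
```

servo_tool([
  [[0, 0, 0], [0, 0.0005, 0], 0],
  [[0, 0, 0], [0, 0.0005, 0], 0],
  [[0, 0, 0], [0, 0, 0], 0],
  [[0, 0, 0], [0, 0, 0], 0],
])

```text
time: 12.3
ee_pos: [0.5462, 0.0516, 0.0143]
tcp_rot: [180.0, 0.0, 70.8]
wrist_force: [-0.4, 1.1, 1.0]
opening: -0.0002
grasp_force: 0.3
```

servo_tool([
  [[0, 0, 0], [0, 0.0005, 0], 0],
  [[0, 0, 0], [0, 0, 0], 0],
  [[0, 0, 0], [0, 0, 0], 0],
])

```text
time: 12.6
ee_pos: [0.5465, 0.0514, 0.0142]
tcp_rot: [-180.0, 0.0, 70.8]
wrist_force: [-2.5, 0.5, 0.8]
opening: -0.0001
grasp_force: 1.0
```

servo_tool([
  [[0, 0, 0], [0, 0.0005, 0], 0],
  [[0, 0, 0], [0, 0, 0], 0],
  [[0, 0, 0], [0, 0, 0], 0],
])

```text
time: 12.9
ee_pos: [0.5469, 0.0513, 0.0142]
tcp_rot: [-180.0, 0.0, 70.8]
wrist_force: [-4.3, 0.8, 1.3]
opening: 0.0002
grasp_force: 1.8
```

servo_tool([
  [[0, 0, 0], [0, 0.0005, 0], 0],
  [[0, 0, 0], [0, 0, 0], 0],
  [[0, 0, 0], [0, 0, 0], 0],
])

```text
time: 13.2
ee_pos: [0.5472, 0.0511, 0.0141]
tcp_rot: [-179.9, 0.0, 70.8]
wrist_force: [-5.3, -0.6, 0.8]
opening: -0.0003
grasp_force: 2.3
```

servo_tool([
  [[0, 0, 0], [0, 0.0005, 0], 0],
  [[0, 0, 0], [0, 0.0005, 0], 0],
  [[0, 0, 0], [0, 0, 0], 0],
  [[0, 0, 0], [0, 0, 0], 0],
  [[0, 0, 0], [0, 0, 0], 0],
])

```text
time: 13.7
ee_pos: [0.5474, 0.051, 0.014]
tcp_rot: [-179.9, 0.0, 70.8]
wrist_force: [-8.4, 1.4, 3.4]
opening: 0.0001
grasp_force: 4.5
```

```bash
python3 - <<'E'
from w import *
o=get_obs();print(o["wrist_force"],loc(o["wrist_force"][:2]+F0),o["torque"],loc(o["ee_pos"]))
findbr("w5")
E
```

```text
[-8.4231  1.3955  3.3515] [-8.4161 -1.4375] [ 0.1959  1.7249 -0.0484] [-0.0484  0.0019]
[0.5474 0.051  0.014 ] [-179.8623    0.0262   70.8119] [-8.4231  1.3955  3.3515] cam at [0.5702 0.1135 0.1566]
0.67 1423 0.06257450349207755 ((-10.050992965698242, 8.70737075805664), (28.16505241394043, 42.25687789916992), 43.813697814941406)
0.67 20053 0.030117832889760412 ((0.8080596923828125, 9.23331069946289), (66.63230895996094, 70.45677185058594), 89.34459686279297)
```

servo_tool([
  [[0, 0, 0], [0, 0.0005, 0], 0],
  [[0, 0, 0], [0, 0.0003, 0], 0],
  [[0, 0, 0], [0, 0, 0], 0],
  [[0, 0, 0], [0, 0, 0], 0],
  [[0, 0, 0], [0, 0, 0], 0],
])

```text
time: 14.3
ee_pos: [0.5475, 0.0509, 0.014]
tcp_rot: [-179.8, 0.0, 70.8]
wrist_force: [-12.5, 2.6, 5.2]
opening: 0.0001
grasp_force: 6.5
```

servo_tool([
  [[0, 0, 0], [0, -0.002, 0], 0],
  [[0, 0, 0], [0, -0.005, 0], 0],
  [[0, 0, 0], [0, -0.015, 0], 0],
  [[0, 0, 0], [0, 0, -0.04], 0],
  [[0, 0, 0], [0, 0, -0.04], 0],
  [[0, 0, 0], [-0.036, 0, 0], 0],
  [[0, 0, 0], [-0.036, 0.023, 0], 0],
  [[0, 0, 0], [-0.035, 0.023, 0], 0],
  [[0, 0, 0], [0, 0.022, 0], 0],
  [[0, 0, 0], [0, 0, 0], 0],
  [[0, 0, 0], [0, 0, 0], 0],
])

```text
time: 15.4
ee_pos: [0.5576, -0.0657, 0.0941]
tcp_rot: [-180.0, -0.0, 70.8]
wrist_force: [-0.7, 0.9, 0.6]
opening: -0.0
grasp_force: 0.0
```

```bash
python3 - <<'E'
from w import *
print(get_obs()["wrist_force"],loc(get_obs()["ee_pos"]))
findbr("w6")
E
```

```text
[-0.685   0.9081  0.5646] [-0.0006 -0.1049]
[ 0.5576 -0.0657  0.0941] [-179.9991   -0.0036   70.7767] [-0.685   0.9081  0.5646] cam at [ 0.5802 -0.0031  0.2367]
0.77 776 0.02998632090325549 ((-117.87532043457031, -129.4775390625), (11.882282257080078, 60.414127349853516), 6.812027454376221)
0.73 3390 0.0639241458632606 ((-0.02843618392944336, -19.77089500427246), (56.29615020751953, 12.231770515441895), 89.06649017333984)
0.73 18741 0.03006578337015549 ((-0.11153030395507812, -29.916976928710938), (96.67427825927734, 70.59524536132812), 89.21363067626953)
```

View pics/w6.png

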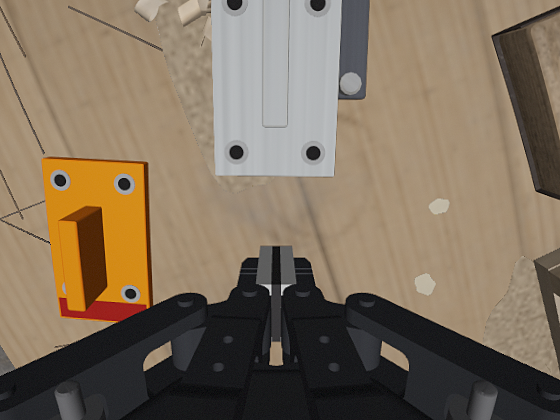

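Bracket rests at the right dowel (350,84), rear end at row 176, its x about 0. Descending behind it and pushing along.

servo_tool([
  [[0, 0, 0.7], [0, 0, 0.04], 0],
  [[0, 0, 0], [0, 0, 0.03], 0],
  [[0, 0, 0], [0, 0, 0.01], 0],
  [[0, 0, 0], [0.004, 0, 0], 0],
  [[0, 0, 0], [0.004, 0, 0], 0],
  [[0, 0, 0], [0.004, 0, 0], 0],
  [[0, 0, 0], [0.002, 0, 0], 0],
  [[0, 0, 0], [0.002, 0, 0], 0],
  [[0, 0, 0], [0.002, 0, 0], 0],
  [[0, 0, 0], [0.002, 0, 0], 0],
  [[0, 0, 0], [0, 0, 0], 0],
  [[0, 0, 0], [0, 0, 0], 0],
])

```text
time: 16.7
ee_pos: [0.5644, -0.0468, 0.0142]
tcp_rot: [-180.0, -0.0, 70.1]
wrist_force: [0.2, -0.3, 0.1]
opening: -0.0
grasp_force: 0.0
```

servo_tool([
  [[0, 0, 0], [0.002, 0, 0], 0],
  [[0, 0, 0], [0.002, 0, 0], 0],
  [[0, 0, 0], [0.002, 0, 0], 0],
  [[0, 0, 0], [0.002, 0, 0], 0],
  [[0, 0, 0], [0.002, 0, 0], 0],
  [[0, 0, 0], [0, 0, 0], 0],
  [[0, 0, 0], [0, 0, 0], 0],
])

```text
time: 17.4
ee_pos: [0.5679, -0.0373, 0.0143]
tcp_rot: [180.0, -0.0, 70.1]
wrist_force: [1.0, 0.1, 0.4]
opening: 0.0001
grasp_force: 0.0
```

```bash
python3 - <<'E'
from w import *
print(get_obs()["wrist_force"],loc(get_obs()["ee_pos"]))
findbr("w7")
E
```

```text
[0.9794 0.1376 0.3803] [-0.0002 -0.0747]
[ 0.5679 -0.0373  0.0143] [179.9954  -0.0101  70.1151] [0.9794 0.1376 0.3803] cam at [0.5911 0.025  0.1569]
0.58 698 0.029550211291702606 ((-116.97499084472656, -108.1908187866211), (9.420342445373535, 20.877338409423828), 21.117862701416016)
```

View pics/w7.png

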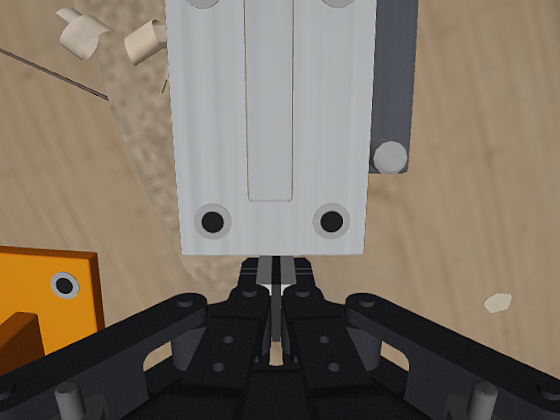

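Finger is behind the bracket (rear edge at row 255), with a gap of about 1 mm to the right dowel at (390,157). Continuing.

servo_tool([
  [[0, 0, 0], [0.002, 0.0002, 0], 0],
  [[0, 0, 0], [0.002, 0.0002, 0], 0],
  [[0, 0, 0], [0.002, 0.0002, 0], 0],
  [[0, 0, 0], [0.001, 0.0001, 0], 0],
  [[0, 0, 0], [0.001, 0.0001, 0], 0],
  [[0, 0, 0], [0, 0, 0], 0],
  [[0, 0, 0], [0, 0, 0], 0],
])

```text
time: 18.2
ee_pos: [0.5713, -0.0301, 0.0142]
tcp_rot: [-180.0, -0.0, 70.1]
wrist_force: [-0.1, -0.5, -0.2]
opening: -0.0005
grasp_force: 0.0
```

servo_tool([
  [[0, 0, 0], [0.001, 0, 0], 0],
  [[0, 0, 0], [0.001, 0, 0], 0],
  [[0, 0, 0], [0, 0, 0], 0],
  [[0, 0, 0], [0, 0, 0], 0],
])

```text
time: 18.6
ee_pos: [0.572, -0.0282, 0.0143]
tcp_rot: [-180.0, -0.0, 70.1]
wrist_force: [0.2, -0.9, -0.7]
opening: -0.0003
grasp_force: 0.0
```

servo_tool([
  [[0, 0, 0], [0.001, 0, 0], 0],
  [[0, 0, 0], [0.001, 0, 0], 0],
  [[0, 0, 0], [0, 0, 0], 0],
  [[0, 0, 0], [0, 0, 0], 0],
])

```text
time: 19.0
ee_pos: [0.5727, -0.0263, 0.0143]
tcp_rot: [-180.0, -0.0, 70.1]
wrist_force: [0.5, -0.0, -0.3]
opening: -0.0
grasp_force: 0.0
```

servo_tool([
  [[0, 0, 0], [0.001, 0, 0], 0],
  [[0, 0, 0], [0.0005, 0, 0], 0],
  [[0, 0, 0], [0, 0, 0], 0],
  [[0, 0, 0], [0, 0, 0], 0],
])

```text
time: 19.4
ee_pos: [0.5732, -0.0249, 0.0143]
tcp_rot: [180.0, -0.0, 70.1]
wrist_force: [0.3, -0.0, -0.1]
opening: -0.0002
grasp_force: 0.1
```

servo_tool([
  [[0, 0, 0], [0.001, 0, 0], 0],
  [[0, 0, 0], [0.001, 0, 0], 0],
  [[0, 0, 0], [0, 0, 0], 0],
  [[0, 0, 0], [0, 0, 0], 0],
])

```text
time: 19.8
ee_pos: [0.5735, -0.0241, 0.0143]
tcp_rot: [-180.0, 0.1, 70.1]
wrist_force: [-2.7, -5.3, 1.4]
opening: 0.0001
grasp_force: 3.3
```

servo_tool([
  [[0, 0, 0], [0.001, 0, 0], 0],
  [[0, 0, 0], [0.0005, 0, 0], 0],
  [[0, 0, 0], [0, 0, 0], 0],
  [[0, 0, 0], [0, 0, 0], 0],
])

```text
time: 20.2
ee_pos: [0.5735, -0.0239, 0.0143]
tcp_rot: [-180.0, 0.3, 70.0]
wrist_force: [-5.5, -13.2, 3.9]
opening: -0.0001
grasp_force: 7.0
```

```bash
python3 - <<'E'
from w import *
print(get_obs()["wrist_force"],loc(get_obs()["ee_pos"]))
im,d=camera("top"); cal={k:np.array(v) for k,v in calibration("top").items()}
i2,d2=camera("scene"); np.savez("ts.npz",im=im,d=d)
cv2.imwrite("pics/s8.png",np.hstack([cv2.resize(im[165:235,225:325,::-1],(400,280),interpolation=3),cv2.resize(i2[185:265,220:320,::-1],(400,280),interpolation=3)]))
E
```

```text
[ -5.5344 -13.192    3.9487] [ 0.0008 -0.0603]
```

View pics/s8.png

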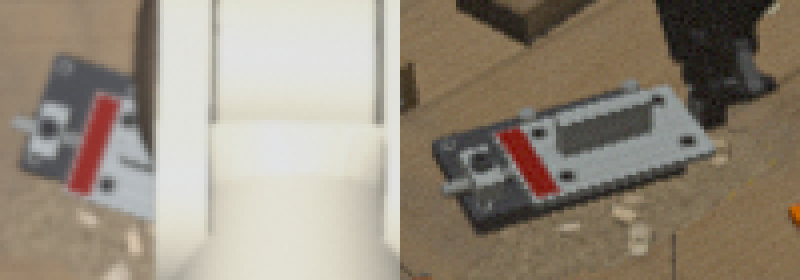

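The screw is met at about 14 N. Backing off and going to the side to check the gap to the dowels.

servo_tool([
  [[0, 0, 0], [-0.002, 0, 0], 0],
  [[0, 0, 0], [-0.005, 0, 0], 0],
  [[0, 0, 0], [-0.015, 0, 0], 0],
  [[0, 0, 0], [0, 0, -0.04], 0],
  [[0, 0, 0], [0, 0, -0.04], 0],
  [[0, 0, 0], [0, -0.037, 0], 0],
  [[0, 0, 0], [0.03, -0.037, 0], 0],
  [[0, 0, 0], [0.03, 0, 0], 0],
  [[0, 0, 0], [0.03, 0, 0], 0],
  [[0, 0, 0], [0, 0, 0], 0],
  [[0, 0, 0], [0, 0, 0], 0],
])

```text
time: 21.4
ee_pos: [0.5277, 0.0673, 0.0942]
tcp_rot: [-180.0, 0.0, 70.2]
wrist_force: [0.3, 0.0, 0.0]
opening: 0.0002
grasp_force: 0.0
```

```bash
python3 - <<'E'
from w import *
print(get_obs()["wrist_force"],loc(get_obs()["ee_pos"]))
findbr("w9")
f=np.load("w9.npz"); cal={k:f[k] for k in("camera_matrix","dist","R","t")}
P=cloud(f["d"],np.ones((420,560),bool),cal); L=np.array([loc(p) for p in P])
for n,(cx,cy) in {"R":(.041,-.026),"L":(.041,.044)}.items():
    s=(P[:,2]>.0325)&(P[:,2]<.036)&(np.hypot(L[:,0]-cx,L[:,1]-cy)<.012); 
    if s.any(): print(n,s.sum(),(L[s].min(0)+L[s].max(0))/2)
s=(P[:,2]>.027)&(P[:,2]<.0315)&(L[:,0]<.045)
for y in (-.02,0,.02,.04,.06):
    q=s&(abs(L[:,1]-y)<.002); print(y,L[q,0].min(),L[q,0].max())
q=s&(abs(L[:,0]+.015)<.005); print("red end",L[q,1].max())
E
```

```text
[0.2896 0.0262 0.0217] [-0.0724  0.011 ]
[0.5277 0.0673 0.0942] [-179.9871    0.0099   70.1676] [0.2896 0.0262 0.0217] cam at [0.5509 0.1297 0.2368]
0.86 3009 0.06366892195934523 ((-0.11760616302490234, 10.760080337524414), (59.936378479003906, 12.846109390258789), 89.78650665283203)
0.86 16261 0.03004203800705096 ((-0.018558502197265625, 10.693927764892578), (120.23807525634766, 70.53231811523438), 89.92212677001953)
R 194 [ 0.0402 -0.0253]
L 262 [0.0409 0.0444]
-0.02 -0.03489576490542834 0.043699495583575665
0 -0.034966848547827896 0.03509301837346648
0.02 -0.0349243384832396 0.034330358175407284
0.04 -0.03499360213740357 0.03857906163567977
0.06 -0.034935325013507317 0.034893784826552324
red end 0.09851521786343244
```

View pics/w9.png

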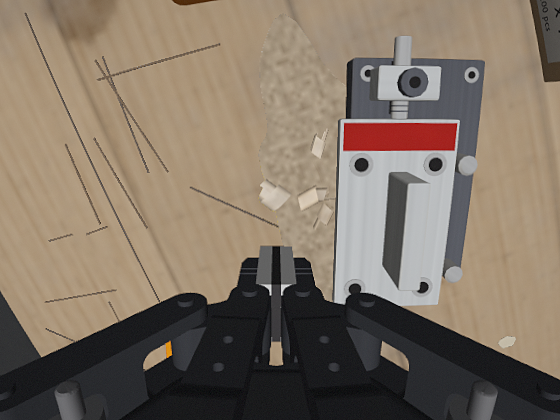

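The bracket bears on the screw at (400,117), with x≈0 and about 0.5° of skew, inside tolerance. A light side push should close the last tenths at the dowels.

servo_tool([
  [[0, 0, 0], [0, 0, 0.04], 0],
  [[0, 0, 0], [0, 0, 0.03], 0],
  [[0, 0, 0], [0, 0, 0.01], 0],
  [[0, 0, 0], [0, 0.008, 0], 0],
  [[0, 0, 0], [0, 0.006, 0], 0],
  [[0, 0, 0], [0, 0.006, 0], 0],
  [[0, 0, 0], [0, 0.001, 0], 0],
  [[0, 0, 0], [0, 0.0005, 0], 0],
  [[0, 0, 0], [0, 0, 0], 0],
  [[0, 0, 0], [0, 0, 0], 0],
])

```text
time: 22.5
ee_pos: [0.548, 0.0602, 0.0144]
tcp_rot: [180.0, -0.0, 70.1]
wrist_force: [-0.5, -0.2, 0.2]
opening: -0.0005
grasp_force: 0.0
```

servo_tool([
  [[0, 0, 0], [0, 0.0005, 0], 0],
  [[0, 0, 0], [0, 0.0005, 0], 0],
  [[0, 0, 0], [0, 0, 0], 0],
  [[0, 0, 0], [0, 0, 0], 0],
])

```text
time: 22.9
ee_pos: [0.549, 0.0598, 0.0143]
tcp_rot: [-180.0, 0.0, 70.1]
wrist_force: [0.2, 0.2, -0.5]
opening: 0.0
grasp_force: 0.0
```

servo_tool([
  [[0, 0, 0], [0, 0.0005, 0], 0],
  [[0, 0, 0], [0, 0.0005, 0], 0],
  [[0, 0, 0], [0, 0, 0], 0],
  [[0, 0, 0], [0, 0, 0], 0],
])

```text
time: 23.3
ee_pos: [0.5497, 0.0595, 0.0142]
tcp_rot: [-180.0, 0.0, 70.1]
wrist_force: [-2.4, 1.6, 1.5]
opening: -0.0001
grasp_force: 1.5
```

servo_tool([
  [[0, 0, 0], [0, 0.0005, 0], 0],
  [[0, 0, 0], [0, 0.0003, 0], 0],
  [[0, 0, 0], [0, 0, 0], 0],
  [[0, 0, 0], [0, 0, 0], 0],
])

```text
time: 23.7
ee_pos: [0.5499, 0.0594, 0.0142]
tcp_rot: [-179.9, 0.0, 70.1]
wrist_force: [-6.2, 2.8, 3.4]
opening: 0.0003
grasp_force: 3.6
```

servo_tool([
  [[0, 0, 0], [0, -0.002, 0], 0],
  [[0, 0, 0], [0, -0.003, 0], 0],
  [[0, 0, 0], [0, -0.015, 0], 0],
  [[0, 0, 0], [0, -0.004, -0.04], 0],
  [[0, 0, 0], [0, 0, -0.04], 0],
  [[0, 0, 0], [0, 0, 0], 0],
  [[0, 0, 0], [0, 0, 0], 0],
])

```text
time: 24.4
ee_pos: [0.529, 0.0674, 0.0954]
tcp_rot: [179.8, -0.1, 70.1]
wrist_force: [-0.2, 0.6, -0.8]
opening: 0.0
grasp_force: 0.0
```

```bash
python3 - <<'E'
from w import *
print(loc(get_obs()["ee_pos"]))
findbr("w10")
f=np.load("w10.npz"); cal={k:f[k] for k in("camera_matrix","dist","R","t")}
P=cloud(f["d"],np.ones((420,560),bool),cal); L=np.array([loc(p) for p in P])
for n,(cx,cy) in {"R":(.041,-.026),"L":(.041,.044)}.items():
    s=(P[:,2]>.0325)&(P[:,2]<.036)&(np.hypot(L[:,0]-cx,L[:,1]-cy)<.012); 
    if s.any(): print(n,s.sum(),(L[s].min(0)+L[s].max(0))/2)
E
```

```text
[-0.0711  0.0114]
[0.529  0.0674 0.0954] [179.8458  -0.0637  70.1006] [-0.1974  0.5545 -0.824 ] cam at [0.5519 0.1297 0.2381]
0.7 2961 0.0636834494505661 ((-0.04085874557495117, 10.726125717163086), (59.99964904785156, 12.950511932373047), 89.69708251953125)
0.7 16069 0.030055197961701183 ((0.4519462585449219, 10.654979705810547), (120.46538543701172, 71.68270111083984), 89.48717498779297)
R 212 [ 0.0403 -0.0257]
L 264 [0.0407 0.0443]
```

Parallel to the dowel line within about 0.2° and its position along the dowels is unchanged, so I'm handing it in.

```bash
python3 -c "
from workcell import *
print(job_done())"
```

```text
the job is handed in; nothing more can be done
None
```

I loaded the aluminium bracket into the fixture and handed the job in at 24 s. It was pushed against both dowels (wrist peak about 13 N), then slid onto the stop screw (about 14 N), and released seated on all three points. No verdict came back.

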